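# Close the bean canisters under the ledge

### The arm

A 6-joint arm with a two-finger parallel gripper is mounted at the origin on the work surface. World frame = base frame: x ahead of the robot, y to its left, z up, the work surface at z = 0. Lengths are in m, angles in rad, forces in N, time in s.
With the tool pointing down it reaches from about 0.35 to 0.85 m from the base axis. Payload 8.1 kg.
Tool frame: the origin (TCP) lies on the front face of the gripper's body, between the roots of the fingers; the fingertips stand 73 mm ahead of it and the grasp point (between the pads) lies env.grip_point_offset ahead of it (env.grip_point_offset is the distance from the TCP to the grasp point, in m); z points along the fingers, y is the line along which they close (so a half turn about z gives the same grasp; the last joint's range is limited). The gripper opens to 85 mm and grips with 20 to 120 N. Pads are 22 mm wide; open, the fingers measure 114 mm over their backs; the gripper's body (76 mm by 85 mm) begins 54 mm behind the grasp point. The pads swing forward as they close: fully open they stand 13 mm farther back than shut.
Start: joints at [1.018, 0.13, 1.488, -0, 1.523, -0.085], TCP at [0.271, 0.536, 0.304] pointing down, gripper open.
Joint ranges: [-2.96, 2.96], [-0.89, 2.26], [0.02, 2.5], [-1.34, 4.48], [0, 2.73], [-2.66, 2.66]. Speed limits (rad/s): [2.39, 2.39, 2.79, 3.14, 3.14, 3.14].

### API

Orientations are given as a rotation vector (axis times angle).
In Python, from cell import readout, capture, close_job, env gives the robot as it stands.
- The arm moves only by the shell command python3 -m handwheel 'ROWS' [FORCE]. ROWS is text: rows parted by semicolons, each of 5 numbers parted by spaces: the shift along the tool's x, y, z scaled (see below), then the turn about the tool's z scaled (see below), then the closure, from -1 (fully open) to 1 (shut). A call has 1 to 12 rows; each row shifts and turns the commanded pose from where the row before left it, along the tool's axes as they then stand; what a row does not reach is not made up. The controller multiplies each number of a shift by 0.04 m and each number of a turn by 8 degrees. A row lasts 1/8 s, in which the tool goes at most 62.5 mm and 10.7 degrees, less where a joint would pass 70% of its speed; a pose out of reach is approached as far as the arm can. A call with a number of a shift or a turn outside -1 to 1 is refused whole. A call with a gripper value outside its range is refused whole. The fingers move at their own pace and stop on an object; FORCE is the grip in N (left out, the last holds). Time passes only in rows, so rows that do not move let the fingers close. It gives the time, the measured TCP pose, the force, the opening and the grip force at its end, in the units of the state.
- readout.get_obs(): the state, without advancing time (a new reading comes with each control period).
- capture(name): name is "scene" or "side" or "wrist"; returns a dict with "color" (384x512x3 uint8, red, green, blue), "camera_matrix" (3x3 intrinsics, pixels), "eye" and "orientation" of the camera in the world. Camera axes: x right, y up, looking along -z (the intrinsics and any distortion apply to the point x, -y, -z); pixel columns grow to the right and rows downward; lengths in m; the calibration is good to about 2 mm. A picture is of the moment at which its call begins. There is no depth.
- close_job(): hands the job in; it is judged then, once.
The state is a dict: "time_s": time; "joint_positions": joint angles; "joint_velocities": joint speeds; "tau": joint torques, N m; "ee_pos": TCP position; "ee_rot": TCP orientation; "ft_force": force on the tool from outside, world axes, zero at the start; "moment": the same for the moment, N m; "opening": finger opening in m; "finger_force": force on a finger pad.
Only numpy, scipy, OpenCV 4.12 (cv2) and the standard library are available. Lean on these libraries where they do the work, as an engineer would, in place of code of your own. Each camera call takes 0.05 s, during which the arm holds its last target. There are 200 camera calls.

### The job

Shut the three steel bean canisters that stand under the narrow ledge: set the loose lid on the wide open canister and press it down until its flange sits flush on the rim, and press the raised caps of the other two canisters fully home. Leave the canisters standing where they are, do not disturb the pitcher, carafe and tamper, and let go of everything at the end.

Things in the scene. Friction and masses are not known exactly. Their poses are not given: they have to be found in the camera images.
- ledge: Fixed pale-wood board 70 mm deep (x), 580 long (y), underside 385 mm up, top 405, saucers to 435; on two 26 mm posts at y = +-265 mm (feet 60 mm wide). Origin: on the counter under its centre; x away from the robot, z up. The canisters stand right under it at about y = -150, 0, 150 mm (10 mm off at most) and x = 0 (12 mm off) in any order, so the tool must reach them tilted from the robot's side.
- wide_can: Short open steel canister, loose, 1.4 kg, 110 mm outer and 102 mm inner diameter, 90 mm high. Origin: centre of its underside, z up. A stiff rubber seal ring (76 mm hole) in the mouth, its top 4 to 7 mm below the rim at the start, carries the lid and slides down only when the lid is pressed: about 11 N, a little more if fast; no spring back.
- lid: Loose lid of the wide canister, 0.15 to 0.28 kg, right way up on the counter. Origin: centre of its underside, z up. Rubber plug 94 mm wide (86 at its foot), 0 to 14 mm up; steel flange 110 mm wide, 14 to 20; round black knob 34 mm wide, 20 to 62, flat top. Set on the seal, its flange stands 7 to 10 mm above the rim; fully home it lies on the rim, the lid's origin 76 mm above the canister's.
- tall_can: Closed steel canister, loose, 1.2 kg, 84 mm in diameter, 130 mm high without its cap. Origin: centre of its underside, z up.
- tall_cap (a joint): How far the tall canister's captive cap is pressed in, m: 0 = 12 mm proud of the rim, 0.012 = fully home (flange on the rim, hard stop). Starts between 0 and 0.006. It only slides straight down, needs about 11 N (a little more if pressed fast) and does not spring back.
- tall_top (a point): Centre of the flat top of the tall canister's cap knob (black mushroom, 42 mm in diameter, 13 mm thick on a 28 mm neck 12 mm high; below it a steel flange 84 mm in diameter, 6 mm thick). 161 mm above the counter when home, up to 173 mm when proud. Axes as the canister's.
- mid_can: Closed steel canister, loose, 1.2 kg, 84 mm in diameter, 110 mm high without its cap. Origin: centre of its underside, z up.
- mid_cap (a joint): How far the middle-height canister's cap is pressed in, m: 0 = standing 12 mm proud, 0.012 = fully home. Starts between 0 and 0.006. Same cap as the tall canister's: about 11 N, no spring back.
- mid_top (a point): Centre of the flat top of the middle-height canister's cap knob (same shape as the tall one's). 141 mm above the counter when home, up to 153 mm when proud.
- pitcher: Bystander: open steel milk pitcher, 84 mm in diameter, 105 mm high, handle at its +y. Origin: centre of its underside. Lid, pitcher, carafe and tamper stand in a row in front of the canisters, about 190 mm apart, in any order.
- carafe: Bystander: steel thermal carafe with black stopper, 100 mm in diameter, 174 mm high, 0.9 kg. Origin: centre of its underside.
- tamper: Bystander: steel tamper standing on its 58 mm foot, 92 mm high. Origin: centre of its underside.
Not all that is in view belongs to the job. Leave any red, turquoise or yellow look-alike of the lid alone.

How it is judged:
By the outcome, as a careful person would: the job done as asked, in the order asked, and still so for the second after the job is handed in, with the robot touching nothing.
It also fails if it takes over 64 s, if anything falls off the work surface, if the arm or the gripper's body presses on something with over 40 N, if the wrist force passes 120 N, or if a joint passes its speed limit or range.

## Working session

There is one attempt and no reset: what is moved stays moved. The work goes in short steps, Python scripts to look and compute and a shell command to move; the robot and the scene stay as the last step left them, time stands still between calls to the robot, and variables do not carry over. Pictures are saved under pics/ and viewed, at most 12 in all, crops included, and the job is handed in when it is done.

```bash
ls; mkdir -p pics; cat > h.py <<'E'
import numpy as np,cv2
from scipy.spatial.transform import Rotation as R
from cell import readout,capture,env
def snap(n,f):
    c=capture(n); cv2.imwrite('pics/'+f+'.png',c['color'][:,:,::-1]); np.save('pics/'+f+'.npy',c,allow_pickle=True); return c
def load(f): return np.load('pics/'+f+'.npy',allow_pickle=True).item()
def rot(c):
    o=np.array(c['orientation'],float); return o if o.shape==(3,3) else R.from_rotvec(o).as_matrix()
def ray(c,u,v):
    d=np.linalg.inv(c['camera_matrix'])@[u,v,1]; return rot(c)@(d*[1,-1,-1])
def onz(c,u,v,z):
    d=ray(c,u,v); e=np.array(c['eye']); return e+d*(z-e[2])/d[2]
def proj(c,p):
    q=rot(c).T@(np.array(p)-c['eye']); q=c['camera_matrix']@(q*[1,-1,-1]); return q[:2]/q[2]
E
python3 - <<'E'
from h import *
for n in('scene','side','wrist'):
    c=snap(n,n+'0'); print(n,{k:np.round(v,3).tolist() for k,v in c.items() if k!='color'})
a,b=[cv2.imread(f'pics/{n}0.png') for n in('scene','side')]
cv2.imwrite('pics/s2.png',cv2.resize(a,(800,600))); cv2.imwrite('pics/d2.png',cv2.resize(b,(800,600)))
print(readout.get_obs(),env.grip_point_offset)
E
```

```text
pics
scene {'camera_matrix': [[433.522, 0.0, 258.876], [0.0, 433.522, 192.247], [0.0, 0.0, 1.0]], 'eye': [1.027, 0.732, 1.016], 'orientation': [0.344, 0.912, 2.315]}
side {'camera_matrix': [[350.255, 0.0, 254.046], [0.0, 350.255, 195.972], [0.0, 0.0, 1.0]], 'eye': [0.025, -0.453, 0.698], 'orientation': [0.855, -0.303, -0.665]}
wrist {'camera_matrix': [[334.457, 0.0, 254.477], [0.0, 334.457, 194.879], [0.0, 0.0, 1.0]], 'eye': [0.211, 0.566, 0.375], 'orientation': [-0.235, -0.142, 1.097]}
{'time_s': 0.15, 'joint_positions': array([ 1.01760602e+00,  1.31035400e-01,  1.48904771e+00, -1.49931034e-05,
        1.52300803e+00, -8.54039943e-02]), 'joint_velocities': array([ 0.00033255, -0.00166435, -0.0034569 ,  0.00056986, -0.00140023,
       -0.00019604]), 'tau': array([ 5.01606428e-04, -5.70061290e+01, -5.01160777e+01, -2.57426118e-04,
        9.64317005e-03, -4.46752745e-05]), 'ee_pos': array([0.27035982, 0.53526769, 0.30304663]), 'ee_rot': array([-7.28008674e-01, -3.05560744e+00,  2.24189703e-03]), 'ft_force': array([ 0.04146634,  0.05743169, -0.67854897]), 'moment': array([-0.03379131, -0.04498962, -0.0132807 ]), 'finger_force': 0.0, 'opening': 0.08521504389053583} 0.0539
```

View pics/s2.png

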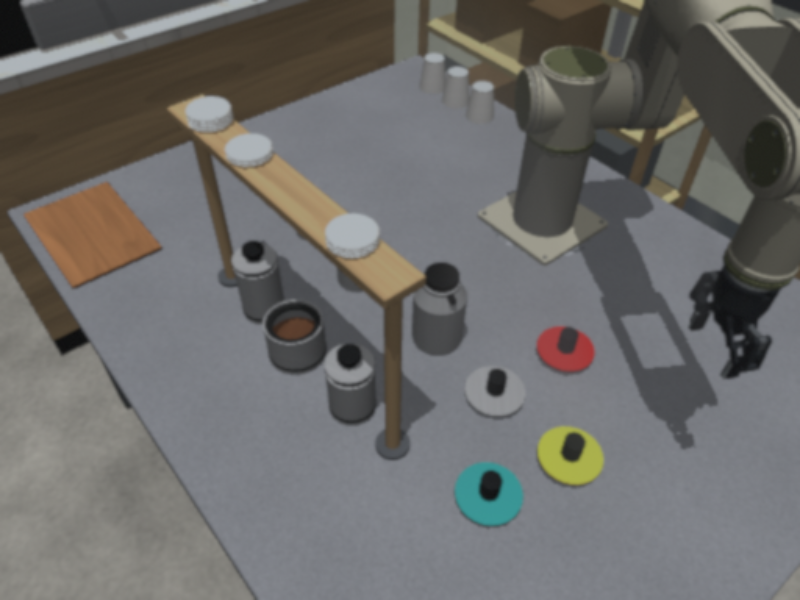

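View pics/d2.png

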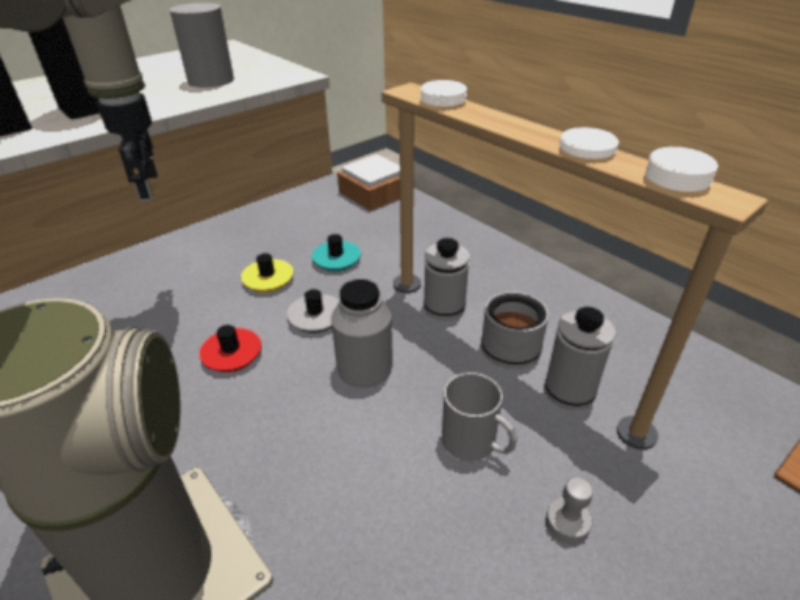

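Both views show the ledge with a cap can at each end, around side px 800-wide (447,247) and (590,320), and the open can between them at (514,312). The grey lid is at side (314,312) and scene (495,391), partly behind the carafe at side (362,335). The pitcher is at (472,415) and the tamper at (572,510).

```bash
cat > m.py <<'E'
from h import *
S,D=load('scene0'),load('side0')
k=1.5625
def blob(c,u,v,thr=45,r=22):
    u/=k;v/=k
    g=c['color'].max(2); m=(g<thr).astype(np.uint8)
    n,l,st,ce=cv2.connectedComponentsWithStats(m)
    d=[np.hypot(*(ce[i]-[u,v])) if st[i,4]>15 else 99 for i in range(1,n)]
    i=int(np.argmin(d))+1; return ce[i],st[i]
def tri(ps):
    A=np.zeros((3,3));b=np.zeros(3)
    for c,(u,v) in ps:
        d=ray(c,u,v);d/=np.linalg.norm(d);P=np.eye(3)-np.outer(d,d);A+=P;b+=P@c['eye']
    x=np.linalg.solve(A,b); return x,[np.round(proj(c,x)-p,1).tolist() for c,p in ps]
if __name__=='__main__':
  for n,s,d in (('right(-y)',(254,248),(590,318)),('left(+y)',(349,355),(447,246)),('lid',(497,380),(314,300)),('carafe',(442,275),(360,295))):
    a,sa=blob(S,*s);b,sb=blob(D,*d); print(n,a.round(1),sa,b.round(1),sb); x,e=tri([(S,a),(D,b)]);print('  ',x.round(4),e)
  # ledge posts feet, ends (hand pixel)
  for n,s,d in (('foot+y',(393,443),(407,283)),('foot-y',(231,274),(638,432)),('tamper',None,(570,530)),('wide rim',(294,326-5),(516,310)),('pitcher rim',None,(473,398)),('mugbase',None,(468,445))):
    if s: print(n,tri([(S,np.array(s)/k),(D,np.array(d)/k)])[0].round(3))
    else: print(n,onz(D,d[0]/k,d[1]/k,{'tamper':0,'pitcher rim':.105,'mugbase':0}[n]).round(3))
  for n,z,(u,v) in (('lidfl',.02,(496,390)),): print(n,onz(S,u/k,v/k,z))
E
python3 m.py
```

```text
right(-y) [161.7 160.3] [156 155  12  12 116] [376.4 204.2] [369 197  16  16 200]
   [ 0.6474 -0.1589  0.16  ] [[0.1, 0.0], [0.1, -0.0]]
left(+y) [223.3 227.4] [217 221  14  14 160] [286.  158.3] [280 153  13  12 114]
   [0.6467 0.1419 0.1427] [[0.0, 0.0], [0.0, -0.0]]
lid [317.4 244.7] [313 237  10  16 119] [200.4 193.3] [196 186  10  16 127]
   [0.4331 0.2852 0.0397] [[0.1, -0.0], [0.1, 0.0]]
carafe [281.5 177.2] [273 169  19  17 251] [229.5 188.5] [218 180  24  18 360]
   [0.4223 0.1131 0.1639] [[0.6, -0.0], [0.6, 0.0]]
foot+y [0.641 0.249 0.004]
foot-y [ 0.652 -0.283  0.006]
tamper [ 0.442 -0.309  0.   ]
wide rim [ 0.655 -0.023  0.089]
pitcher rim [ 0.441 -0.122  0.105]
mugbase [ 0.439 -0.124  0.   ]
lidfl [0.43344923 0.28813411 0.02      ]
```

```bash
python3 -m handwheel '0 1 0 0 -1;0 1 0 0 -1;0 1 0 0 -1;0 1 0 0 -1;0 1 0 0 -1;0 1 0 0 -1;0 1 0 0 -1;0 1 0 0 -1;0 1 0 0 -1;0 0 0 0 -1'; python3 -c "
from h import *
o=readout.get_obs();print(o['joint_positions'].round(3),R.from_rotvec(o['ee_rot']).as_matrix().round(3),o['ee_pos'])"
```

```text
time_s: 1.4
ee_pos: [0.406, 0.803, 0.2921]
ee_rot: [0.725, 3.045, 0.07]
ft_force: [0.3, 0.5, 2.2]
opening: 0.0851
finger_force: 0.0
[ 1.045  1.199  0.022  0.003  1.874 -0.057] [[-0.893  0.45   0.021]
 [ 0.451  0.892  0.041]
 [-0.     0.046 -0.999]] [0.40601466 0.80302571 0.29210261]
```

```bash
cat > st.py <<'E'
from h import *
o=readout.get_obs();M=R.from_rotvec(o['ee_rot']).as_matrix()
print('t',o['time_s'],'q',o['joint_positions'].round(3),'z',M[:,2].round(3),'y',M[:,1].round(3),'x',M[:,0].round(3),'p',o['ee_pos'].round(4),'tip',(o['ee_pos']+.073*M[:,2]).round(4),'F',o['ft_force'].round(1),'r',np.hypot(*o['ee_pos'][:2]).round(3),'open',o['opening'].round(4))
E
python3 -m handwheel '0 1 0 0 -1;0 1 0 0 -1;0 1 0 0 -1;0 1 0 0 -1' >/dev/null; python3 st.py
python3 -m handwheel '0 0 1 0 -1;0 0 1 0 -1;0 0 1 0 -1;0 0 0 0 -1'>/dev/null; python3 st.py
```

```text
Traceback (most recent call last):
  File "st.py", line 3, in <module>
    print('t',o['time_s'],'q',o['joint_positions'].round(3),'z',M[:,2].round(3),'y',M[:,1].round(3),'x',M[:,0].round(3),'p',o['ee_pos'].round(4),'tip',(o['ee_pos']+.073*M[:,2]).round(4),'F',o['ft_force'].round(1),'r',np.hypot(*o['ee_pos'][:2]).round(3),'open',o['opening'].round(4))
                                                                                                                                                                                                                                                                    ^^^^^^^^^^^^^^^^^^
AttributeError: 'float' object has no attribute 'round'
Traceback (most recent call last):
  File "st.py", line 3, in <module>
    print('t',o['time_s'],'q',o['joint_positions'].round(3),'z',M[:,2].round(3),'y',M[:,1].round(3),'x',M[:,0].round(3),'p',o['ee_pos'].round(4),'tip',(o['ee_pos']+.073*M[:,2]).round(4),'F',o['ft_force'].round(1),'r',np.hypot(*o['ee_pos'][:2]).round(3),'open',o['opening'].round(4))
                                                                                                                                                                                                                                                                    ^^^^^^^^^^^^^^^^^^
AttributeError: 'float' object has no attribute 'round'
```

```bash
sed -i "s/o\['opening'\].round(4)/round(float(o['opening']),4)/" st.py; python3 st.py
```

```text
t 2.4 q [ 1.047  1.284  0.148  0.009  1.559 -0.056] z [ 0.068  0.135 -0.989] y [0.446 0.882 0.151] x [-0.893  0.451  0.   ] p [0.4312 0.8533 0.1493] tip [0.4361 0.8631 0.0771] F [ 0.5 -0.4 -1. ] r 0.956 open 0.0857
```

```bash
cat > go.py <<'E'
# usage: go.py tcp|tip|grip x y z -> total units along tool axes
from h import *
import sys
off={'tcp':0,'tip':.073,'grip':env.grip_point_offset}[sys.argv[1]]
o=readout.get_obs();M=R.from_rotvec(o['ee_rot']).as_matrix()
d=np.array(list(map(float,sys.argv[2:5])))-(o['ee_pos']+off*M[:,2])
print('units',(M.T@d/.04).round(3))
E
python3 go.py tcp .45 .55 .6
```

```text
units [ -3.834  -4.784 -12.128]
```

```bash
python3 -m handwheel '-.32 -.4 -1 0 -1;-.32 -.4 -1 0 -1;-.32 -.4 -1 0 -1;-.32 -.4 -1 0 -1;-.32 -.4 -1 0 -1;-.32 -.4 -1 0 -1;-.32 -.4 -1 0 -1;-.32 -.4 -1 0 -1;-.32 -.4 -1 0 -1;-.32 -.4 -1 0 -1;-.32 -.4 -1 0 -1;-.32 -.4 -1 0 -1' >/dev/null; python3 st.py; python3 go.py tcp .60 -0.02 .68
```

```text
t 3.9 q [ 0.792  0.439  0.572  0.052  1.972 -0.288] z [ 0.076  0.145 -0.986] y [0.444 0.881 0.164] x [-0.893  0.451 -0.002] p [0.4487 0.547  0.6054] tip [0.4543 0.5576 0.5334] F [-0.1 -0.4  0.2] r 0.708 open 0.0855
units [ -9.772 -10.498  -3.609]
```

```bash
python3 -m handwheel '-.81 -.87 -.3 0 -1;-.81 -.87 -.3 0 -1;-.81 -.87 -.3 0 -1;-.81 -.87 -.3 0 -1;-.81 -.87 -.3 0 -1;-.81 -.87 -.3 0 -1;-.81 -.87 -.3 0 -1;-.81 -.87 -.3 0 -1;-.81 -.87 -.3 0 -1;-.81 -.87 -.3 0 -1;-.81 -.87 -.3 0 -1;-.81 -.87 -.3 0 -1' >/dev/null; python3 st.py; python3 go.py tcp .9 -0.02 .68
```

```text
t 5.4 q [-0.187  0.291  0.605  0.185  2.185 -1.179] z [ 0.079  0.138 -0.987] y [0.444 0.882 0.159] x [-0.893  0.451 -0.008] p [ 0.599  -0.0163  0.6808] tip [ 0.6048 -0.0062  0.6088] F [1.  0.5 0.4] r 0.599 open 0.0856
units [-6.758  3.255  0.599]
```

```bash
python3 -m handwheel '-.9 .43 .08 0 -1;-.9 .43 .08 0 -1;-.9 .43 .08 0 -1;-.9 .43 .08 0 -1;-.9 .43 .08 0 -1;-.9 .43 .08 0 -1;-.9 .43 .08 0 -1;-.9 .43 .08 0 -1' >/dev/null; python3 st.py; python3 -m handwheel '-.9 .43 .08 0 -1;-.9 .43 .08 0 -1;-.9 .43 .08 0 -1;-.9 .43 .08 0 -1' >/dev/null; python3 st.py;
```

```text
t 6.4 q [-0.143  0.84   0.022  0.195  2.099 -1.124] z [ 0.191  0.142 -0.971] y [0.437 0.874 0.214] x [-0.879  0.466 -0.105] p [ 0.7908 -0.0128  0.5941] tip [ 0.8047 -0.0024  0.5232] F [-0.1  0.2  0.4] r 0.791 open 0.0851
t 6.9 q [-0.136  0.904  0.022  0.193  1.935 -1.13 ] z [ 0.288  0.141 -0.947] y [0.426 0.867 0.259] x [-0.858  0.478 -0.189] p [ 0.8533 -0.0124  0.5528] tip [ 0.8743 -0.002   0.4837] F [ 0.7  0.2 -0.7] r 0.853 open 0.0857
```

```bash
python3 -m handwheel '-.9 .43 .08 0 -1;-.9 .43 .08 0 -1;-.9 .43 .08 0 -1;-.9 .43 .08 0 -1;-.9 .43 .08 0 -1;-.9 .43 .08 0 -1;-.9 .43 .08 0 -1;-.9 .43 .08 0 -1' >/dev/null; python3 st.py
```

```text
t 7.9 q [-0.133  0.977  0.022  0.198  1.642 -1.139] z [ 0.491  0.133 -0.861] y [0.387 0.853 0.352] x [-0.781  0.506 -0.367] p [ 0.9478 -0.0174  0.5203] tip [ 0.9836 -0.0077  0.4574] F [0.3 0.7 0.2] r 0.948 open 0.0853
```

```bash
python3 -m handwheel '0 0 -1 -.91 -1;0 0 -1 -.91 -1;0 0 -1 -.91 -1;0 0 -1 -.91 -1;0 0 -1 -.91 -1;0 0 -1 -.91 -1;0 0 0 0 -1' >/dev/null; python3 st.py;python3 go.py tcp .40 .24 .5
```

```text
t 8.775 q [-0.206  0.718  0.022  0.246  1.881 -1.9  ] z [ 0.513  0.13  -0.848] y [-0.256  0.967 -0.007] x [-0.819 -0.221 -0.529] p [ 0.8079 -0.0472  0.7152] tip [ 0.8454 -0.0377  0.6533] F [-0.  -0.3  0.2] r 0.809 open 0.0853
units [9.615 9.592 0.266]
```

```bash
python3 -m handwheel '.8 .8 .02 0 -1;.8 .8 .02 0 -1;.8 .8 .02 0 -1;.8 .8 .02 0 -1;.8 .8 .02 0 -1;.8 .8 .02 0 -1;.8 .8 .02 0 -1;.8 .8 .02 0 -1;.8 .8 .02 0 -1;.8 .8 .02 0 -1;.8 .8 .02 0 -1;.8 .8 .02 0 -1' >/dev/null; python3 st.py;python3 go.py grip .4331 .2852 .05; python3 - <<'E'
from h import *
c=snap('wrist','w1')
E
```

```text
t 10.275 q [ 0.43  -0.589  1.789 -0.092  1.394 -1.408] z [ 0.51   0.134 -0.85 ] y [-0.255  0.967 -0.001] x [-0.822 -0.217 -0.527] p [0.4302 0.2245 0.5196] tip [0.4674 0.2342 0.4576] F [-0.4  0.7  0.1] r 0.485 open 0.0854
units [5.796 1.458 8.872]
```

View pics/w1.png

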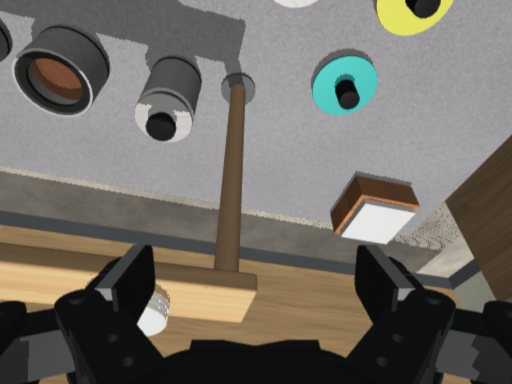

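The wrist view shows the wide can at px (62,70) and the mid can with its knob at (160,126). I'll enlarge the wide can's rim in all views.

```bash
python3 - <<'E'
from h import *
W=load('w1');S=load('scene0');D=load('side0')
cr=[(S,164,190),(D,305,185),(W,12,20)]
ims=[]
for c,x,y in cr:
    i=c['color'][y:y+50,x:x+52] if c is not W else c['color'][y:y+100,x:x+104]
    ims.append(cv2.resize(i[:,:,::-1],(400,400) if c is W else (390,375),interpolation=cv2.INTER_CUBIC))
h=400; ims=[cv2.copyMakeBorder(i,0,h-i.shape[0],0,0,cv2.BORDER_CONSTANT) for i in ims]
im=np.hstack(ims); print(im.shape); cv2.imwrite('pics/rims.png',cv2.resize(im,None,fx=.66,fy=.66))
E
```

```text
(400, 1180, 3)
```

View pics/rims.png

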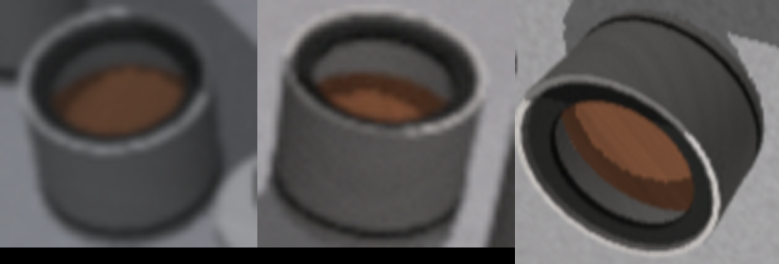

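The rim ellipses are clear in all three: centres at about scene (187.4,206.4), side (330.9,199.5) and wrist (52.3,82.5).

```bash
python3 - <<'E'
from m import *
W=load('w1')
P=[(S,(187.4,206.4)),(D,(330.9,199.5)),(W,(52.3,82.5))]
for c,p in P: print(onz(c,*p,.09).round(4))
print(tri(P[:2]),tri(P))
a=blob(W,160*k,126*k)
print(a[0],onz(W,*a[0],.1435).round(4))
E
```

```text
[ 0.6585 -0.0191  0.09  ]
[ 0.6527 -0.028   0.09  ]
[ 0.6523 -0.0231  0.09  ]
(array([ 0.65705666, -0.02398418,  0.08493171]), [[-0.3, -0.1], [-0.3, 0.1]]) (array([ 0.65640224, -0.0247867 ,  0.08491945]), [[-0.3, -0.3], [-0.3, 0.3], [0.7, 0.5]])
[160.7044335  126.08374384] [0.6487 0.143  0.1435]
```

```bash
python3 -m handwheel '.58 .15 .6 0 -1;.58 .15 .6 0 -1;.58 .15 .6 0 -1;.58 .15 .6 0 -1;.58 .15 .6 0 -1;.58 .15 .6 0 -1;.58 .15 .6 0 -1;.58 .15 .6 0 -1;.58 .15 .6 0 -1;.58 .1 .6 0 -1;0 0 0 0 -1' >/dev/null; python3 st.py;python3 go.py grip .4331 .2852 .05; python3 - <<'E'
from h import *
c=snap('wrist','w2')
E
```

```text
t 11.7 q [ 0.669 -0.711  2.458 -0.271  0.903 -1.048] z [ 0.504  0.131 -0.853] y [-0.257  0.967 -0.003] x [-0.824 -0.221 -0.521] p [0.3457 0.2602 0.1906] tip [0.3825 0.2697 0.1282] F [-0.3  0.4 -0.4] r 0.433 open 0.0858
units [-0.11   0.055  2.836]
```

View pics/w2.png

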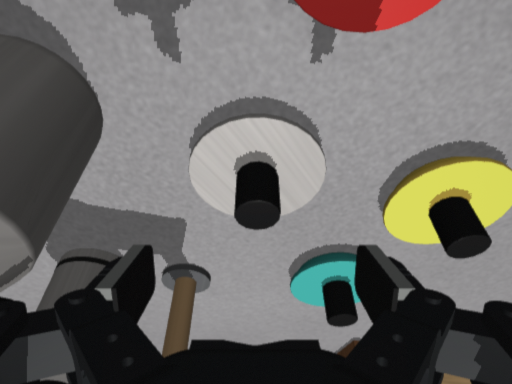

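The wrist view shows the grey lid centred between the fingers: flange centre (257,166), knob top (257,214). The carafe is to the left. I'll refine the lid position and check clearance to the red lid.

```bash
python3 - <<'E'
from m import *
W=load('w2')
print(onz(W,257,213.5,.062).round(4),onz(W,257.5,166.5,.02).round(4))
print('red',onz(S,566/k,350/k,.02).round(3),onz(D,229/k,352/k,.02).round(3))
E
python3 go.py grip .433 .286 .05
```

```text
[0.4321 0.2857 0.062 ] [0.4246 0.2841 0.02  ]
red [0.264 0.305 0.02 ] [0.251 0.287 0.02 ]
units [-0.041  0.066  2.874]
```

```bash
python3 -m handwheel '0 .02 .7 0 -1;0 .02 .7 0 -1;0 .02 .7 0 -1;0 0 .5 0 -1;0 0 .25 0 -1;0 0 0 0 -1' >/dev/null; python3 st.py;python3 go.py grip .4325 .286 .05; python3 -m handwheel '0 0 0 0 1;0 0 0 0 1;0 0 0 0 1;0 0 0 0 1;0 0 0 0 1;0 0 0 0 1' 60; python3 st.py
```

```text
t 12.5 q [ 0.604 -0.284  2.37  -0.347  0.556 -0.976] z [ 0.509  0.133 -0.85 ] y [-0.256  0.967 -0.002] x [-0.822 -0.218 -0.526] p [0.4058 0.2785 0.0975] tip [0.443  0.2882 0.0355] F [-0.4 -0.2  0.1] r 0.492 open 0.0852
units [0.036 0.012 0.028]
time_s: 13.25
ee_pos: [0.4045, 0.2783, 0.0971]
ee_rot: [-0.336, 2.569, 0.093]
ft_force: [-3.9, -2.3, 5.5]
opening: 0.0327
finger_force: 60.3
t 13.25 q [ 0.605 -0.287  2.374 -0.348  0.556 -0.976] z [ 0.509  0.134 -0.85 ] y [-0.257  0.967 -0.002] x [-0.822 -0.219 -0.526] p [0.4045 0.2783 0.0971] tip [0.4416 0.2881 0.035 ] F [-3.9 -2.3  5.5] r 0.491 open 0.0327
```

```bash
python3 -m handwheel '-.26 0 -.42 0 1;-.33 0 -.53 0 1;-.33 0 -.53 0 1;-.33 0 -.53 0 1;-.33 0 -.53 0 1;-.33 0 -.53 0 1;-.33 0 -.53 0 1;-.33 0 -.53 0 1;0 0 0 0 1' >/dev/null; python3 st.py;python3 go.py grip .545 -.0235 .25;  python3 - <<'E'
from h import *
snap('wrist','w3'); a=snap('scene','s3'); b=snap('side','d3')
w=load('w3')['color']
im=np.hstack([w[:,:,::-1],a['color'][100:356,200:500,::-1].repeat(1,0) if 0 else cv2.resize(b['color'][0:300,100:400,::-1],(384,384))])
cv2.imwrite('pics/v3.png',cv2.resize(im,(800,343)))
E
```

```text
t 14.375 q [ 0.606 -0.583  2.197 -0.214  1.01  -1.159] z [ 0.51   0.135 -0.849] y [-0.257  0.967 -0.001] x [-0.821 -0.218 -0.528] p [0.4053 0.279  0.2928] tip [0.4425 0.2889 0.2308] F [ 0.2 -0.2 -1.7] r 0.492 open 0.0326
units [-0.65  -8.206  0.325]
```

View pics/v3.png

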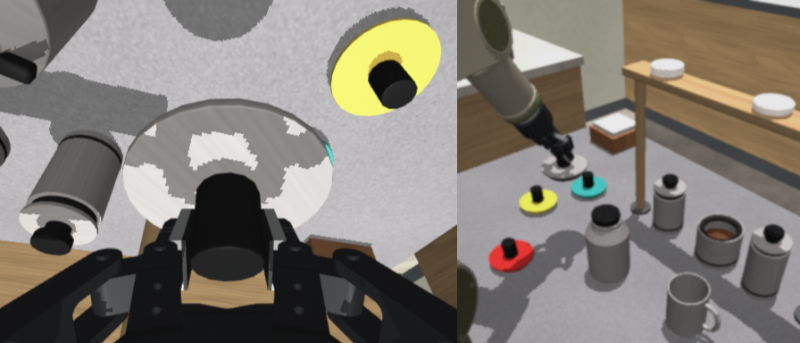

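Lid is held by the knob, roughly level and centred in the pads (wrist view knob top ≈(254,297), flange x 138–373, top row 111 in full pixels). Numeric level check against the predicted circle extents.

```bash
python3 - <<'E'
from h import *
W=load('w3')['color'].astype(int); c=load('w3')
o=readout.get_obs();M=R.from_rotvec(o['ee_rot']).as_matrix()
print('knobtop', onz(c,254,297,.2577).round(4))
t=np.linspace(0,2*np.pi,181)
for tilt in (-4,0,4):
  for ax in 'xy':
    Rl=R.from_euler(ax,tilt,degrees=True).as_matrix()
    K=np.array([.4325,.286,.2457])
    P=[proj(c,K+Rl@[.055*np.cos(a),.055*np.sin(a),-.030]) for a in t]; P=np.array(P)
    kt=proj(c,K+Rl@[0,0,.012])
    i=P[:,1].argmin()
    print(ax,tilt,'L',P[P[:,0].argmin()].round(0),'R',P[P[:,0].argmax()].round(0),'T',P[i].round(0),'kt',kt.round(0))
E
```

```text
knobtop [0.4366 0.2883 0.2577]
x -4 L [125. 195.] R [365. 186.] T [253. 109.] kt [253. 292.]
y -4 L [132. 192.] R [368. 192.] T [252. 109.] kt [251. 291.]
x 0 L [132. 189.] R [371. 189.] T [253. 109.] kt [251. 292.]
y 0 L [132. 189.] R [371. 189.] T [253. 109.] kt [251. 292.]
x 4 L [139. 184.] R [377. 195.] T [248. 109.] kt [249. 291.]
y 4 L [132. 183.] R [374. 189.] T [249. 110.] kt [250. 293.]
```

```bash
python3 -m handwheel '-.06 -.8 .03 0 1;-.06 -.8 .03 0 1;-.06 -.8 .03 0 1;-.06 -.8 .03 0 1;-.06 -.8 .03 0 1;-.06 -.8 .03 0 1;-.06 -.8 .03 0 1;-.06 -.8 .03 0 1;-.06 -.8 .03 0 1;-.06 -.8 .03 0 1;-.06 -.2 .03 0 1;0 0 0 0 1' >/dev/null; python3 st.py;python3 go.py grip .6 -.026 .18;python3 go.py grip .6525 -.026 .158
```

```text
t 16.025 q [-0.324 -0.495  2.138  0.337  1.05  -2.255] z [ 0.506  0.133 -0.852] y [-0.255  0.967 -0.001] x [-0.824 -0.218 -0.523] p [ 0.5168 -0.031   0.2924] tip [ 0.5537 -0.0213  0.2302] F [-0.3  0.6 -2.4] r 0.518 open 0.0328
units [-0.272 -0.409  2.116]
units [-1.066 -0.744  3.248]
```

```bash
python3 -m handwheel '-.06 -.1 .52 0 1;-.07 -.1 .53 0 1;-.07 -.1 .53 0 1;-.07 -.1 .53 0 1;-.2 -.08 .28 0 1;-.2 -.08 .28 0 1;-.2 -.08 .28 0 1;-.2 -.08 .28 0 1;0 0 0 0 1;0 0 0 0 1' >/dev/null; python3 st.py;python3 go.py grip .6525 -.026 .158;python3 - <<'E'
from h import *
a=snap('scene','s4'); b=snap('side','d4')
im=np.hstack([cv2.resize(x[:,:,::-1],(400,400)) for x in (a['color'][150:300,130:280],b['color'][110:260,250:400])])
cv2.imwrite('pics/v4.png',im)
E
```

```text
t 17.275 q [-0.253 -0.074  1.962  0.367  0.795 -2.282] z [ 0.507  0.134 -0.852] y [-0.258  0.966 -0.002] x [-0.823 -0.22  -0.524] p [ 0.6248 -0.0313  0.2062] tip [ 0.6618 -0.0215  0.144 ] F [ 0.4  0.2 -1.7] r 0.626 open 0.0324
units [ 0.033 -0.049  0.047]
```

View pics/v4.png

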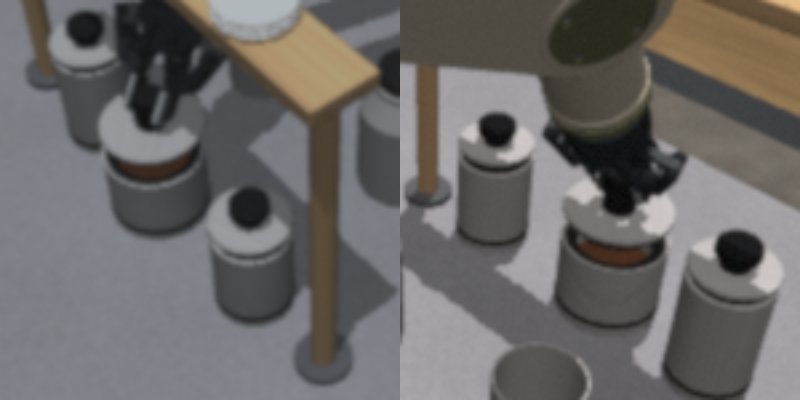

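Lid hovers over the can: lid flange mid u is scene 152/side 619, can 157/side 612 (crop px). Solving for the offset from those u-midpoints.

```bash
python3 - <<'E'
from h import *
from scipy.optimize import fsolve
a,b=load('s4'),load('d4'); t=np.linspace(0,2*np.pi,361)
def mid(c,xy,z):
    P=np.array([proj(c,[xy[0]+.055*np.cos(s),xy[1]+.055*np.sin(s),z])[0] for s in t]); return (P.min()+P.max())/2
def sol(us,ud,z): return fsolve(lambda p:[mid(a,p,z)-us,mid(b,p,z)-ud],[.65,-.02])
k=400/150
print('lid',sol(130+152/k,250+219.5/k,.126).round(4)); print('can',sol(130+157.5/k,250+212/k,.085).round(4))
print('can0',sol((164+116/4.95),(305+128.1/4.95),.09).round(4))
E
```

```text
lid [ 0.6477 -0.0305]
can [ 0.6479 -0.0274]
can0 [ 0.6529 -0.0272]
```

```bash
python3 -m handwheel '.06 0 .12 0 1;.06 0 .12 0 1;.06 0 .12 0 1;0 0 0 0 1'; python3 -m handwheel '.05 0 .08 0 1;0 0 0 0 1'; python3 st.py
```

```text
time_s: 17.88
ee_pos: [0.6263, -0.0318, 0.1893]
ee_rot: [-0.336, 2.572, 0.093]
ft_force: [-0.2, 0.8, -1.7]
opening: 0.0325
finger_force: 60.3
time_s: 18.12
ee_pos: [0.6266, -0.0319, 0.1862]
ee_rot: [-0.336, 2.571, 0.092]
ft_force: [-0.5, -0.1, -2.4]
opening: 0.0325
finger_force: 60.3
t 18.125 q [-0.253 -0.043  1.972  0.381  0.756 -2.302] z [ 0.507  0.133 -0.852] y [-0.257  0.967 -0.002] x [-0.823 -0.219 -0.524] p [ 0.6266 -0.0319  0.1862] tip [ 0.6636 -0.0222  0.1241] F [-0.5 -0.1 -2.4] r 0.627 open 0.0325
```

```bash
python3 -m handwheel '.05 0 .08 0 1;0 0 0 0 1'; python3 -m handwheel '.05 0 .08 0 1;0 0 0 0 1'|grep -E 'pos|ft'; python3 -m handwheel '.05 0 .08 0 1;0 0 0 0 1'|grep -E 'pos|ft'
```

```text
time_s: 18.38
ee_pos: [0.6267, -0.0319, 0.1826]
ee_rot: [-0.336, 2.57, 0.092]
ft_force: [0.9, 0.4, -2.1]
opening: 0.0324
finger_force: 60.4
ee_pos: [0.6275, -0.032, 0.1804]
ft_force: [-1.1, 0.0, 4.2]
ee_pos: [0.6278, -0.0321, 0.177]
ft_force: [-1.6, 1.3, 4.8]
```

```bash
python3 -m handwheel '.035 0 .06 0 1;0 0 0 0 1'|grep -E 'pos|ft'; python3 -m handwheel '.03 0 .05 0 1;0 0 0 0 1'|grep -E 'pos|ft';  python3 -m handwheel '.02 0 .03 0 1;0 0 0 0 1'|grep -E 'pos|ft'
```

```text
ee_pos: [0.6279, -0.0321, 0.1743]
ft_force: [-1.6, 0.6, 4.6]
ee_pos: [0.6284, -0.0321, 0.173]
ft_force: [-4.8, 1.0, 10.1]
ee_pos: [0.629, -0.0321, 0.1729]
ft_force: [-8.6, 1.2, 17.7]
```

```bash
python3 -m handwheel '.02 0 .03 0 1;0 0 0 0 1'|grep -E 'pos|ft'; python3 -m handwheel '-.04 0 -.06 0 1;0 0 0 0 -1;0 0 0 0 -1;0 0 0 0 -1;0 0 -.5 0 -1;0 0 -.7 0 -1;0 0 -.7 0 -1;0 0 -.5 0 -1;0 0 0 0 1;0 0 0 0 1;0 0 0 0 1'; python3 st.py; python3 -c "
from h import *
snap('wrist','w5');snap('side','d5');snap('scene','s5')
cv2.imwrite('pics/v5.png',np.hstack([cv2.resize(load('w5')['color'][:,:,::-1],(400,300)),cv2.resize(load('d5')['color'][110:260,230:430,::-1],(400,300))]))"
```

```text
ee_pos: [0.6297, -0.0322, 0.1728]
ft_force: [-11.8, 1.0, 23.5]
time_s: 21.25
ee_pos: [0.5778, -0.0444, 0.2504]
ee_rot: [-0.336, 2.572, 0.093]
ft_force: [-0.3, -0.3, -0.3]
opening: 0.0322
finger_force: 0.0
t 21.25 q [-0.309 -0.256  2.037  0.362  0.915 -2.296] z [ 0.506  0.133 -0.852] y [-0.257  0.967 -0.001] x [-0.824 -0.219 -0.523] p [ 0.5778 -0.0444  0.2504] tip [ 0.6147 -0.0347  0.1881] F [-0.3 -0.3 -0.3] r 0.58 open 0.0322
```

View pics/v5.png

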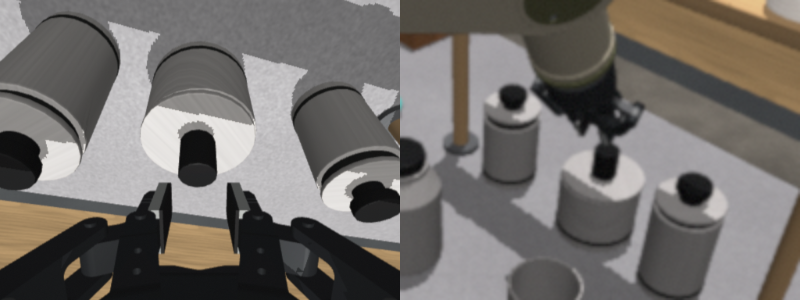

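The wide can looks flush, with no dark gap, while the tall (left) and mid (right) cans still show one. Knob positions next, for pressing with closed fingers.

```bash
python3 -m handwheel '0 0 0 0 1;0 0 0 0 1;0 0 0 0 1'|grep -E 'open|pos'; python3 - <<'E'
from m import *
W=load('w5');s5=load('s5');d5=load('d5')
print('lid knob top',onz(W,252,222,.138).round(4))
for c,n in ((s5,'s'),(d5,'d')):
  for q in ([.6474,-.1589,.16],[.6467,.1419,.1427]):
    u=proj(c,q); b,st=blob(c,*(u*k)); print(n,u.round(1),b.round(1),st[2:])
tl=np.array([[.6474,-.1589,.16],[.6467,.1419,.1427]])
print('wrist proj',[proj(W,q).round(0) for q in tl])
E
python3 go.py tip .663 -.024 .16;
```

```text
ee_pos: [0.5781, -0.0447, 0.252]
opening: -0.0002
lid knob top [ 0.6556 -0.0244  0.138 ]
s [161.8 160.3] [161.7 160.3] [ 12  12 116]
s [223.4 227.5] [223.3 227.5] [ 14  14 159]
d [376.6 204.2] [376.4 204.2] [ 16  16 198]
d [286.  158.3] [286.  158.3] [ 13  12 114]
wrist proj [array([  8., 204.]), array([477., 257.])]
units [-0.652 -0.039  1.278]
```

```bash
python3 go.py tip .6645 -.022 .160; python3 -m handwheel '-.16 0 .32 0 1;-.16 0 .32 0 1;-.16 0 .32 0 1;-.16 0 .32 0 1;0 0 0 0 1' |grep ft; python3 st.py;  python3 go.py tip .6645 -.022 .147
```

```text
units [-6.940e-01 -1.000e-03  1.304e+00]
ft_force: [1.1, 0.4, 0.2]
t 22.4 q [-0.254 -0.091  1.949  0.357  0.824 -2.267] z [ 0.506  0.133 -0.852] y [-0.257  0.966 -0.002] x [-0.823 -0.22  -0.524] p [ 0.6251 -0.032   0.221 ] tip [ 0.662  -0.0222  0.1588] F [1.1 0.4 0.2] r 0.626 open 0.0001
units [ 0.102 -0.01   0.282]
```

```bash
python3 -m handwheel '.08 0 .2 0 1;.05 0 .1 0 1;0 0 0 0 1' |grep -E 'pos|ft'; python3 -m handwheel '.03 0 .05 0 1;0 0 0 0 1' |grep -E 'pos|ft';python3 -m handwheel '.03 0 .05 0 1;0 0 0 0 1' |grep -E 'pos|ft'; python3 -m handwheel '.03 0 .05 0 1;0 0 0 0 1' |grep -E 'pos|ft'
```

```text
ee_pos: [0.6264, -0.0318, 0.2081]
ft_force: [0.2, -0.4, 0.5]
ee_pos: [0.6269, -0.0318, 0.2065]
ft_force: [-1.0, 0.5, -1.4]
ee_pos: [0.6271, -0.0318, 0.2042]
ft_force: [-0.8, -0.0, 0.3]
ee_pos: [0.628, -0.0319, 0.2037]
ft_force: [-1.7, 1.1, 7.6]
```

```bash
python3 -m handwheel '.05 0 .07 0 1;.05 0 .07 0 1;0 0 0 0 1' |grep -E 'pos|ft';python3 -m handwheel '.05 0 .07 0 1;0 0 0 0 1' |grep -E 'pos|ft'
```

```text
ee_pos: [0.631, -0.0324, 0.2039]
ft_force: [-18.1, 1.3, 37.3]
ee_pos: [0.6329, -0.0328, 0.2042]
ft_force: [-22.9, 3.1, 49.5]
```

```bash
python3 -m handwheel '-.1 0 -.2 0 1;0 0 -.5 0 1;0 0 -.6 0 1;0 0 -.6 0 1;0 0 0 0 1' |grep -E 'pos|ft'; python3 go.py tip .61 .142 .2;python3 go.py tip .653 .1435 .165
```

```text
ee_pos: [0.5917, -0.0417, 0.2604]
ft_force: [0.3, -0.1, -0.2]
units [-0.589  4.328  0.296]
units [-1.018  4.092  1.593]
```

```bash
python3 -m handwheel '-.1 .7 .05 0 1;-.1 .7 .05 0 1;-.1 .7 .05 0 1;-.1 .7 .05 0 1;-.1 .7 .05 0 1;-.1 .6 .05 0 1;-.1 0 .3 0 1;-.1 0 .4 0 1;-.1 0 .4 0 1;0 0 0 0 1;0 0 0 0 1' |grep -E 'pos|ft'; python3 st.py; python3 go.py tip .653 .1435 .155; python3 -c "
from h import *
c=snap('wrist','w6');d=snap('side','d6')
cv2.imwrite('pics/v6.png',np.hstack([cv2.resize(c['color'][:,:,::-1],(400,300)),cv2.resize(d['color'][110:260,230:430,::-1],(400,300))]))"
```

```text
ee_pos: [0.6067, 0.1327, 0.2285]
ft_force: [-0.2, -0.5, -0.8]
t 26.15 q [ 0.092 -0.141  1.98   0.124  0.761 -1.805] z [ 0.507  0.133 -0.852] y [-0.257  0.966 -0.002] x [-0.823 -0.22  -0.524] p [0.6067 0.1327 0.2285] tip [0.6437 0.1424 0.1663] F [-0.2 -0.5 -0.8] r 0.621 open -0.0003
units [-0.049 -0.033  0.362]
```

View pics/v6.png

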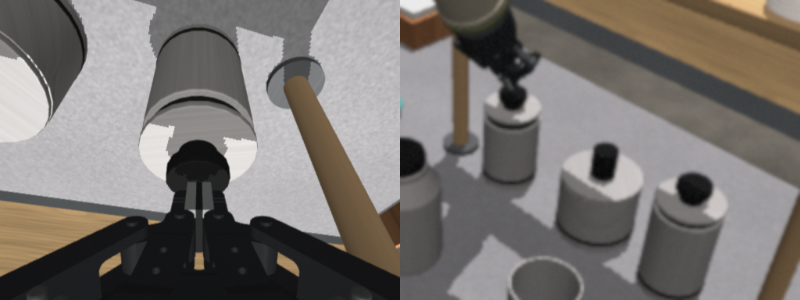

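Fingertips are centred just above the mid knob at (198,175), with a gap still under the cap. Pressing.

```bash
python3 -m handwheel '-.02 0 .18 0 1;-.02 0 .18 0 1;0 0 0 0 1' |grep -E 'pos|ft'; python3 -m handwheel '.05 0 .09 0 1;0 0 0 0 1' |grep -E 'pos|ft';python3 -m handwheel '.05 0 .09 0 1;0 0 0 0 1' |grep -E 'pos|ft'; python3 -m handwheel '.05 0 .09 0 1;0 0 0 0 1' |grep -E 'pos|ft'
```

```text
ee_pos: [0.616, 0.135, 0.2176]
ft_force: [1.2, 0.1, 0.0]
ee_pos: [0.6166, 0.1351, 0.215]
ft_force: [-6.0, -0.2, 8.4]
ee_pos: [0.6169, 0.1351, 0.2112]
ft_force: [-5.9, -1.3, 9.4]
ee_pos: [0.6171, 0.1351, 0.2071]
ft_force: [-6.0, -1.8, 8.6]
```

```bash
python3 -m handwheel '.05 0 .07 0 1;0 0 0 0 1' |grep -E 'pos|ft';python3 -m handwheel '.05 0 .07 0 1;0 0 0 0 1' |grep -E 'pos|ft'; python3 -m handwheel '.04 0 .06 0 1;0 0 0 0 1' |grep -E 'pos|ft'
```

```text
ee_pos: [0.6187, 0.1353, 0.2069]
ft_force: [-9.7, -1.7, 18.9]
ee_pos: [0.6205, 0.1355, 0.207]
ft_force: [-11.0, -2.3, 30.1]
ee_pos: [0.6222, 0.1357, 0.2071]
ft_force: [-12.1, -2.0, 38.2]
```

```bash
python3 -m handwheel '-.1 0 -.2 0 1;0 0 -.5 0 1;0 0 -.6 0 1;0 0 -.6 0 1;0 0 0 0 1' |grep -E 'pos|ft'; python3 go.py tip .61 -.158 .22;python3 go.py tip .650 -.1575 .183
```

```text
ee_pos: [0.5809, 0.1256, 0.2642]
ft_force: [1.5, 0.6, 0.1]
units [ 1.539 -7.037 -1.457]
units [ 1.203 -7.278 -0.159]
```

```bash
python3 -m handwheel '.17 -.78 -.16 0 1;.17 -.78 -.16 0 1;.17 -.78 -.16 0 1;.17 -.78 -.16 0 1;.17 -.78 -.16 0 1;.17 -.78 -.16 0 1;.17 -.78 -.16 0 1;.17 -.78 -.16 0 1;.17 -.78 -.16 0 1;0 0 0 0 1' |grep -E 'pos|ft'; python3 st.py; python3 go.py tip .650 -.1575 .183
```

```text
ee_pos: [0.5727, -0.169, 0.2783]
ft_force: [0.6, 1.1, 0.3]
t 30.0 q [-0.563 -0.178  1.918  0.455  1.051 -2.549] z [ 0.507  0.132 -0.852] y [-0.253  0.967 -0.001] x [-0.824 -0.216 -0.523] p [ 0.5727 -0.169   0.2783] tip [ 0.6096 -0.1594  0.2161] F [0.6 1.1 0.3] r 0.597 open 0.0002
units [-0.408 -0.208  1.223]
```

```bash
python3 -m handwheel '0 0 0 1 1;0 0 0 0 1' |grep -E 'pos|ft'; python3 st.py; python3 go.py tip .650 -.1575 .183
```

```text
ee_pos: [0.5727, -0.1661, 0.2786]
ft_force: [0.6, -0.2, 0.7]
t 30.25 q [-0.559 -0.18   1.92   0.455  1.052 -2.409] z [ 0.506  0.134 -0.852] y [-0.14   0.988  0.072] x [-0.851 -0.083 -0.519] p [ 0.5727 -0.1661  0.2786] tip [ 0.6097 -0.1564  0.2164] F [ 0.6 -0.2  0.7] r 0.596 open 0.0
units [-0.422 -0.23   1.218]
```

```bash
python3 -m handwheel '-.1 -.06 .3 0 1;-.1 -.06 .3 0 1;-.1 -.06 .3 0 1;-.1 -.05 .3 0 1;0 0 0 0 1' |grep -E 'ft'; python3 st.py; python3 -c "
from h import *
c=snap('wrist','w7');d=snap('side','d7')
cv2.imwrite('pics/v7.png',np.hstack([cv2.resize(c['color'][:,:,::-1],(400,300)),cv2.resize(d['color'][110:260,230:430,::-1],(400,300))]))"
```

```text
ft_force: [-0.8, -0.3, -0.2]
t 30.875 q [-0.52  -0.045  1.858  0.462  0.969 -2.407] z [ 0.506  0.134 -0.852] y [-0.14   0.988  0.072] x [-0.851 -0.083 -0.518] p [ 0.6122 -0.1678  0.2453] tip [ 0.6492 -0.158   0.1831] F [-0.8 -0.3 -0.2] r 0.635 open 0.0002
```

View pics/v7.png

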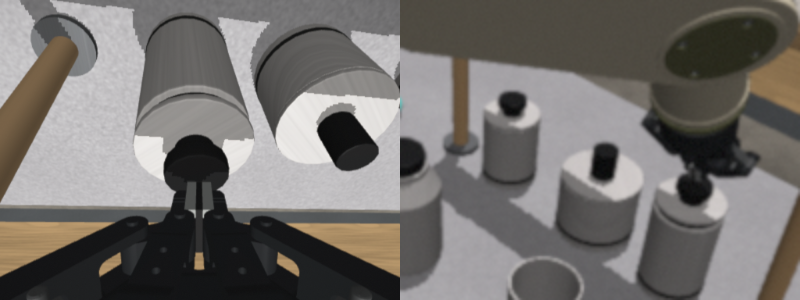

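The tips are centred over the tall knob at (198,165); the mid cap now shows no gap. Pressing.

```bash
python3 -m handwheel '.05 -.01 .09 0 1;.05 -.01 .09 0 1;0 0 0 0 1' |grep -E 'pos|ft'; for i in 1; do python3 -m handwheel '.05 -.01 .09 0 1;0 0 0 0 1' |grep -E 'pos|ft'; done; python3 -m handwheel '.05 -.01 .09 0 1;0 0 0 0 1' |grep -E 'pos|ft'; python3 -m handwheel '.05 -.01 .07 0 1;0 0 0 0 1' |grep -E 'pos|ft'
```

```text
ee_pos: [0.6121, -0.1683, 0.238]
ft_force: [-0.4, 0.5, -0.8]
ee_pos: [0.6129, -0.1687, 0.235]
ft_force: [-1.0, -0.1, 3.0]
ee_pos: [0.6135, -0.1689, 0.2318]
ft_force: [-4.0, 0.9, 8.0]
ee_pos: [0.6133, -0.1689, 0.2286]
ft_force: [-4.3, 1.6, 10.0]
```

```bash
python3 -m handwheel '.05 -.01 .07 0 1;0 0 0 0 1' |grep -E 'pos|ft'; python3 -m handwheel '.05 -.01 .07 0 1;0 0 0 0 1' |grep -E 'pos|ft';python3 -m handwheel '.05 0 .07 0 1;0 0 0 0 1' |grep -E 'pos|ft'
```

```text
ee_pos: [0.6138, -0.1693, 0.2266]
ft_force: [-6.2, 2.0, 14.2]
ee_pos: [0.6153, -0.1702, 0.2266]
ft_force: [-8.4, 2.9, 26.6]
ee_pos: [0.6167, -0.1707, 0.2267]
ft_force: [-11.3, 4.0, 36.8]
```

Home (hard stop at the predicted height). Retreat, then a final look.

```bash
python3 -m handwheel '-.1 0 -.2 0 1;0 0 -.6 0 1;0 0 -.7 0 1;0 0 -.8 0 1;0 0 -.8 0 1;0 0 -.8 0 -1;0 0 -.6 0 -1;0 0 0 0 -1;0 0 0 0 -1' |grep -E 'pos|ft|time'; python3 - <<'E'
from m import *
s=snap('scene','s8');d=snap('side','d8')
for q in ([.6474,-.1589,.155],[.6467,.1419,.135],[.6555,-.0245,.117]):
    a,b=[blob(c,*(proj(c,q)*k))[0] for c in (s,d)]; print(tri([(s,a),(d,b)]))
cv2.imwrite('pics/v8.png',np.hstack([cv2.resize(s['color'][120:300,120:300,::-1],(400,400)),cv2.resize(d['color'][130:310,240:420,::-1],(400,400))]))
E
```

```text
time_s: 33.98
ee_pos: [0.5239, -0.1923, 0.3704]
ft_force: [0.3, 0.3, 0.1]
(array([ 0.64695861, -0.1588307 ,  0.15195863]), [[0.0, 0.0], [0.1, -0.0]])
(array([0.64654449, 0.14192008, 0.13114956]), [[0.1, 0.0], [0.1, -0.0]])
(array([ 0.6554627 , -0.02460751,  0.11683409]), [[0.2, 0.0], [0.2, -0.0]])
```

View pics/v8.png

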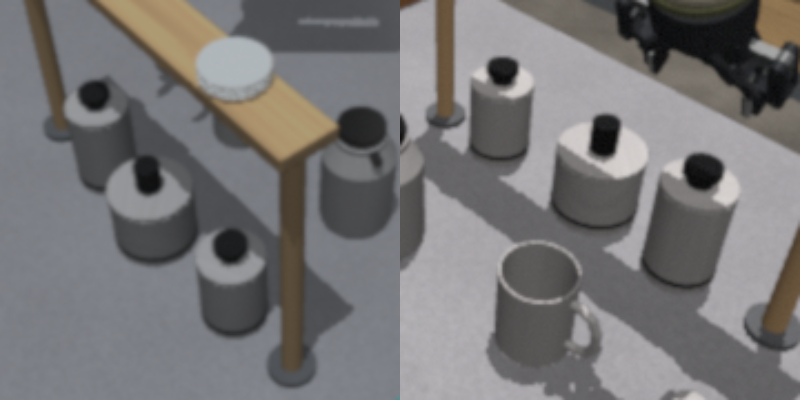

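All three canisters are closed without gaps and still in place, and the arm is clear of everything.

```bash
python3 -c "
from cell import close_job
print(close_job())"
```

```text
the job is handed in; nothing more can be done
None
```

I handed the job in at about 34 s: the lid is flush on the wide canister, both caps are pressed to their hard stops, the canisters are still in place, and the gripper is open and clear.

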